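# Lift a long scroll weight out of a glass-topped display case and show it

## Task

Take the long rosewood scroll weight out of the display case through the opening in its glass top, which is too short for it unless it is tilted end-first, without banging or pressing hard on the glass. Then hold it up for the customer centred over the green viewing tray, level and lengthwise along the tray, about 20 cm above the counter, and finish while still holding it there. Leave everything else on the counter and in the case where it stands.

Things in the scene. Friction and masses are not known exactly. Their poses are not given: they have to be found in the camera images.
- weight_mid (a point): centre of the scroll weight: a straight rosewood bar with brass ends, 240 mm long (its x axis), 22 mm wide (y), 18 mm high (z), about 0.1 kg. At the start it lies level inside the display case, roughly lengthwise (within 5 degrees) and centred across it, on two wooden rests 22 mm high that carry it about 60 mm either side of its centre (space under its middle is free); both its ends are then under the glass, by 9 mm or more
- end_a (a point): middle of the weight's end face at +x, 120 mm from its centre
- end_b (a point): middle of the weight's end face at -x, 120 mm from its centre
- case: display case, fixed to the counter: dark wooden box, outside 331 mm long (its x axis), 186 mm wide (y), 77 mm high; inside 315 x 170 mm, walls 8 mm, inner floor 12 mm above the counter. Origin under its centre, at counter height. The two rests are fixed in it, centred across it (each 12 mm along x, 40 mm along y, tops 34 mm above the counter), at x = -39.5 and +80.5 mm
- cover: the case's fixed clear-glass top: underside 72 mm, upper side 77 mm above the counter, with one brass-edged rectangular opening, 180 mm along the case's x by 130 mm along its y; the opening is too short for the weight to come out level. The opening lies towards the case's +x end: the glass covers 100 mm of the inside at the -x end and 35 mm at the +x end. Origin and axes are the case's
- opening (a point): centre of the opening, level with the upper side of the glass; axes as the case's (32.5 mm towards +x from the case's centre)
- tray_mid (a point): centre of the viewing tray's green floor, 9 mm above the counter. Tray fixed, light wood, 300 mm long (its x axis), 170 mm wide (y), rim 16 mm high
- case_cup: small brown clay cup, 38 mm wide, 28 mm high, standing in a corner of the display case under the glass (origin under its centre)
- tray_cup: small white cup, 38 mm wide, 28 mm high, standing in a corner of the viewing tray (origin under its centre)
- red_teapot: red-brown clay teapot, about 150 mm from spout to handle, 88 mm high (origin under its centre)
- dark_teapot: near-black clay teapot, about 150 mm from spout to handle, 88 mm high (origin under its centre)
- canister: green round tea canister, 72 mm wide, 110 mm high (origin under its centre)
- drink: clear drink bottle with red cap, 64 mm wide, 190 mm high (origin under its centre)
- seal_box: dark wooden seal box, 60 x 60 x 50 mm, inlaid top (origin under its centre)
There are look-alikes about, which are no part of the job. What is meant by the part that bears weight_mid is not grey, and is the smaller of those in its own colour.

How it is judged:
By the outcome, as a careful person would: the job done as asked, in the order asked, and still so for the second after the job is handed in, while the arm keeps its last pose, push and grip.
It also fails if it takes over 40 s, if anything falls off the work surface, if the arm or the gripper's body presses on something with over 40 N, if the wrist force passes 120 N, or if a joint passes its speed limit or range.

## Robot

A 7-joint arm with a two-finger parallel gripper is mounted at the origin on the work surface. World frame = base frame: x ahead of the robot, y to its left, z up, the work surface at z = 0. Lengths are in mm, angles in rad, forces in N, time in s.
With the tool pointing down it reaches from about 400 to 850 mm from the base axis. Payload 10.4 kg.
Tool frame: the origin (TCP) lies at the very end of the fingers, on their centre line; the grasp point (between the pads) lies 19 mm behind it; z points along the fingers, y is the line along which they close (so a half turn about z gives the same grasp; the last joint's range is limited). The gripper opens to 85 mm and grips with 20 to 120 N. Pads are 22 mm wide; open, the fingers measure 114 mm over their backs; the gripper's body (76 mm by 85 mm) begins 54 mm behind the grasp point. The pads swing forward as they close: fully open they stand 13 mm farther back than shut.
Start: joints at [1.189, 0.332, -0.065, 1.46, 0.022, 1.35, -0.088], TCP at [219.492, -585.213, 231.338] pointing down, gripper open.
Joint ranges: [-2.6, 2.6], [-0.5, 2.12], [-1.47, 1.34], [0.16, 2.42], [-1.27, 4.41], [0.06, 2.06], [-2.6, 2.6]. Speed limits (rad/s): [2.22, 2.22, 2.79, 2.79, 3.14, 3.14, 3.14].

## Interface

Orientations are given as a rotation vector (axis times angle).
In Python, from plant import env gives the robot as it stands. The module is installed in compiled form; this text tells all that it offers.
- The arm moves only by the tool send_rows, never from a script. Its argument "steps" is a list of rows, each an object with "linear": the shift along the tool's x, y, z in mm, a list of three; "turn": the turn about the tool's z in rad. In form: [{"linear": [x, y, z], "turn": turn}, ...]. A call has 1 to 10 rows; each row shifts and turns the commanded pose from where the row before left it, along the tool's axes as they then stand; what a row does not reach is not made up. A row lasts 1/12 s, in which the tool goes at most 41.7 mm and 7.16 degrees, less where a joint would pass 70% of its speed; a pose out of reach is approached as far as the arm can. A call is refused whole if a number of a shift passes 41.7 or a number of a turn 0.125, either way. A call with a gripper value outside its range is refused whole. "gripper" is the finger opening in mm, from 0 to 85.4, set as the call begins (left out, the last holds). The fingers move at their own pace and stop on an object; "newtons" is the grip in N (left out, the last holds). Time passes only in rows, so rows that do not move let the fingers close. It gives the time, the measured TCP pose, the force, the opening and the grip force at its end, in the units of the state.
- env.state(): the state, without advancing time (a new reading comes with each control period).
- env.get_image(name): name is "side" or "top" or "wrist"; returns a dict with "img" (384x512x3 uint8, red, green, blue), "range_z" (384x512 float32, mm along the optical axis (not along the pixel's ray), 0 where there is no reading), "mtx" (3x3 intrinsics, pixels), "origin" and "orientation" of the camera in the world. Camera axes: x right, y up, looking along -z (the intrinsics and any distortion apply to the point x, -y, -z); pixel columns grow to the right and rows downward; lengths in mm; the calibration is good to about 2 mm. A picture is of the moment at which its call begins.
- env.job_done(): hands the job in; it is judged then, once.
Trained networks look in a picture, given as the dict that the camera call returned (one of the last four; its "shot" number tells which), for a name from the list of things; names that differ only in an ending like _2 or _b are one class to them, and where a whole thing is asked for, a point or a joint stands for the part that bears it (a point fixed in the world has none). Each returns a list of dicts, best first, with "score" (0 to 1); they miss things now and then, are a little off and sometimes report something else, mostly with a low value. They report only what shows in the picture. A call takes as long as a camera call. They do not tell look-alikes from the thing itself.
- env.spot_in(picture, query): "at" ([x, y, z] in mm, in world coordinates, good to about 4 mm: the middle of the surface that is visible of it).
- env.tip_of(picture, query): "at" ([x, y, z] in mm, in world coordinates, good to about 4 mm: a listed point, or the origin of a listed thing).
The state is a dict: "time": time; "qpos": joint angles; "dq": joint speeds; "tau": joint torques, N m; "eef_pos": TCP position; "tool_rot": TCP orientation; "ft_force": force on the tool from outside, world axes, zero at the start; "torque": the same for the moment, N m; "opening": opening from 0.0 (shut) to 1.0 (fully open); "grip_force": force on a finger pad.
Only numpy, scipy, OpenCV 4.12 (cv2) and the standard library are available. Lean on these libraries where they do the work, as an engineer would, in place of code of your own. Each camera call takes 0.05 s, during which the arm holds its last target. There are 200 camera calls.

## Working session

There is one attempt and no reset: what is moved stays moved. The work goes in short steps, Python scripts to look and compute and a tool call to move; the robot and the scene stay as the last step left them, time stands still between calls to the robot, and variables do not carry over. Pictures are saved under pics/ and viewed, at most 11 in all, crops included, and the job is handed in when it is done.

Besides the shell and the picture viewer there is one more tool, called after ">>>" by a JSON object that holds its "method" and its "body", one argument or row to a line. send_rows: Moves the arm, as the interface text tells. Its arguments: {"type":"object","properties":{"steps":{"type":"array"},"gripper":{"type":"number"},"newtons":{"type":"number"}},"required":["steps"]}

```bash
mkdir -p pics
cat > h.py <<'E'
import numpy as np,cv2
from scipy.spatial.transform import Rotation as R
from plant import env
def rot(o):
    o=np.array(o,float)
    return o if o.shape==(3,3) else (R.from_rotvec(o).as_matrix() if o.size==3 else R.from_quat(o).as_matrix())
def world(p,u,v,z=None):
    K=np.array(p["mtx"]);z=p["range_z"][int(v),int(u)] if z is None else z
    c=np.array([(u-K[0,2])/K[0,0]*z,-(v-K[1,2])/K[1,1]*z,-z])
    return rot(p["orientation"])@c+np.array(p["origin"])
def save(p,n,crop=None,s=1):
    im=cv2.cvtColor(p["img"],cv2.COLOR_RGB2BGR)
    if crop: im=im[crop[1]:crop[3],crop[0]:crop[2]]
    cv2.imwrite("pics/"+n,cv2.resize(im,None,fx=s,fy=s,interpolation=cv2.INTER_CUBIC))
E
python3 - <<'E'
from h import *
np.set_printoptions(precision=1,suppress=True)
s=env.state();print(s)
ims=[]
for n in ["top","side"]:
    p=env.get_image(n);print(n,p["origin"],p["orientation"],p["mtx"],[k for k in p if k not in("img","range_z")])
    save(p,n+"0.png",s=1.5)
    for q in ["weight_mid","end_a","end_b","case","opening","tray_mid","case_cup","tray_cup","red_teapot","dark_teapot","canister","drink","seal_box"]:
        print(q,[(np.array(d["at"]),round(d["score"],2)) for d in env.tip_of(p,q)])
E
```

```text
{'time': 0.0, 'qpos': array([ 1.2,  0.3, -0.1,  1.5,  0. ,  1.3, -0.1]), 'dq': array([-0.,  0.,  0., -0.,  0., -0., -0.]), 'tau': array([  0. , -62.5,   0. , -39.2,   0. ,   0. ,  -0. ]), 'eef_pos': array([ 219.3, -584.8,  230.5]), 'tool_rot': array([-3.1, -0.6,  0. ]), 'ft_force': array([0.5, 0.4, 0.3]), 'torque': array([ 0.1, -0. ,  0. ]), 'grip_force': 0.0, 'opening': 0.9982038449049663}
top [ 367.1  -14.3 1532.6] [ 0.1 -0.1 -1.5] [[440.9   0.  251.8]
 [  0.  440.9 195.1]
 [  0.    0.    1. ]] ['mtx', 'origin', 'orientation', 'shot']
weight_mid [(array([192.4, 322.7,  10.3]), 0.95), (array([491.4, 230.1,  45.1]), 0.8), (array([676.6, 527. ,   8.9]), 0.75), (array([737.6, -17.7,   5.1]), 0.44)]
end_a [(array([102.6, 453.1,  10.6]), 0.89), (array([505.2, 347.1,  43.9]), 0.86), (array([761. , 445.3,  11. ]), 0.82), (array([284.4, 195.9,  14.5]), 0.6), (array([593.8, 613.8,   8.7]), 0.57), (array([727.2, 226. ,  -1.2]), 0.46)]
end_b [(array([102.6, 453.1,  10.6]), 0.89), (array([505.2, 347.1,  43.9]), 0.86), (array([761. , 445.3,  11. ]), 0.82), (array([284.4, 195.9,  14.5]), 0.6), (a
[... 1326 characters left out ...]
9,   9.2]), 0.56), (array([717.7, 227.1,   2.7]), 0.54)]
case [(array([499.8, 207.6,  -1.7]), 0.79)]
opening [(array([498.8, 246.9,  79.7]), 0.79)]
tray_mid [(array([ 436.4, -242.1,    5.7]), 0.84), (array([ 471.5, -583.3,   -2. ]), 0.61)]
case_cup [(array([503.9, 345.8,  40.8]), 0.69)]
tray_cup [(array([ 374. , -151.9,    7.6]), 0.59)]
red_teapot [(array([ 727.8, -219.6,   -0.4]), 0.92), (array([496.2, 212.2,   0.5]), 0.66)]
dark_teapot [(array([723.5, 228.8,   1.1]), 0.89)]
canister [(array([731.8, -15.4,   2.3]), 0.91)]
drink [(array([ 473.1, -587.5,    1. ]), 0.64), (array([483.9, 109.5,  43.4]), 0.63)]
seal_box [(array([463.9, 535.2,  -1.9]), 0.71), (array([506. , 345.5,  39.1]), 0.52)]
```

View pics/top0.png

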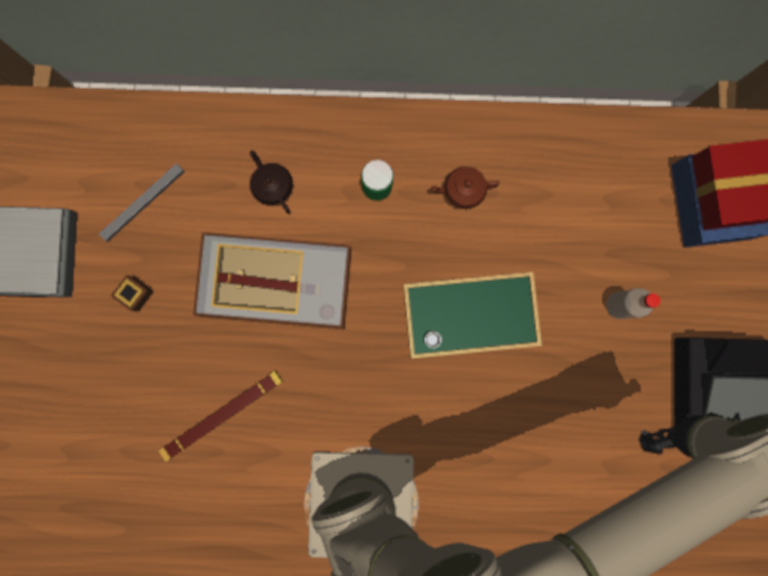

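View pics/side0.png

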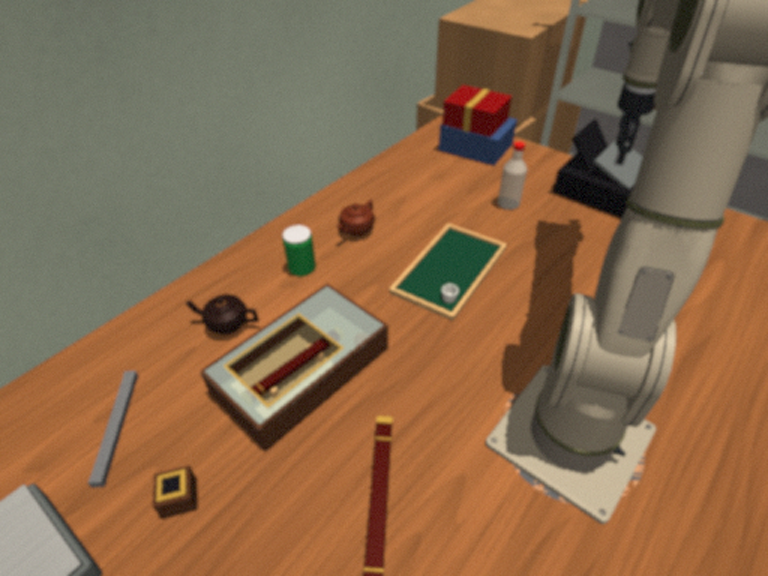

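The top view, at 768 px wide, shows the case at about (272,282). Its opening is toward the left (+y), with a red bar inside at about (258,283). A larger look-alike bar lies on the counter at (220,415), and two grey ones are elsewhere. The tray is at (473,315), with a cup at (432,340). The side view agrees. The 238 mm bar in the case is the target.

The tool can't tilt, so I'll grip near end_a, shift the bar toward −x and let it pivot in the pads.

```bash
cat >> h.py <<'E'
np.set_printoptions(precision=2,suppress=True)
def plan(tgt,diry=None,s=None):
    """tool-frame shift to world TCP target; turn so tool x lies along world dir (mod pi)"""
    s=s or env.state();T=rot(s["tool_rot"]);d=T.T@(np.array(tgt)-s["eef_pos"]);t=0
    if diry is not None:
        v=T.T@np.array([diry[0],diry[1],0]);t=np.arctan2(v[1],v[0]);t=(t+np.pi/2)%np.pi-np.pi/2
    return d,t
E
python3 - <<'E'
from h import *
s=env.state();print(s["eef_pos"],s["tool_rot"],s["qpos"]);print(rot(s["tool_rot"]))
a=np.deg2rad(5);print("turn",plan([500,250,260],[np.sin(a),np.cos(a)]))
for w in ([420,-250,260],[500,250,260]): print(plan(w)[0])
E
```

```text
[ 219.5  -585.21  231.35] [3.09 0.56 0.  ] [ 1.19  0.33 -0.06  1.46  0.02  1.35 -0.09]
[[ 0.94  0.35  0.  ]
 [ 0.35 -0.94 -0.  ]
 [ 0.    0.   -1.  ]]
turn (array([ 555.93, -683.52,  -28.71]), np.float64(-1.124723588227977))
[ 305.44 -243.45  -28.67]
[ 555.93 -683.52  -28.71]
```

>>> {"method": "send_rows", "body": {
  "steps": [
    {"linear":[30,-24,-3],"turn":0},
    {"linear":[30,-24,-3],"turn":0},
    {"linear":[30,-24,-3],"turn":0},
    {"linear":[30,-24,-3],"turn":0},
    {"linear":[30,-24,-3],"turn":0},
    {"linear":[30,-24,-3],"turn":0},
    {"linear":[30,-24,-3],"turn":0},
    {"linear":[30,-24,-3],"turn":0},
    {"linear":[30,-24,-3],"turn":0},
    {"linear":[30,-24,-3],"turn":0}
  ]
}}

```text
time: 2.23
eef_pos: [416.7, -253.4, 261.8]
tool_rot: [3.09, 0.56, 0.001]
ft_force: [0.8, 0.0, 0.4]
opening: 0.999
grip_force: 0.0
```

>>> {"method": "send_rows", "body": {
  "steps": [
    {"linear":[20,-34,0],"turn":-0.1},
    {"linear":[22,-33,0],"turn":-0.1},
    {"linear":[25,-30,0],"turn":-0.1},
    {"linear":[28,-27,0],"turn":-0.1},
    {"linear":[31,-24,0],"turn":-0.1},
    {"linear":[33,-21,0],"turn":-0.1},
    {"linear":[35,-18,0],"turn":-0.1},
    {"linear":[37,-14,0],"turn":-0.1},
    {"linear":[38,-10,0],"turn":-0.1},
    {"linear":[39,-7,0],"turn":-0.1}
  ]
}}

```text
time: 3.07
eef_pos: [473.2, 135.7, 261.7]
tool_rot: [2.439, 1.979, 0.001]
ft_force: [-0.1, 0.2, -0.5]
opening: 1.001
grip_force: 0.0
```

Run:
```python
from h import *
a=np.deg2rad(5);print(env.state()["eef_pos"],env.state()["qpos"],plan([500,250,260],[np.sin(a),np.cos(a)]))
```

```text
[473.24 135.67 261.75] [ 0.38  0.08 -0.78  1.72  0.06  1.37 -0.62] (array([117.39,   2.63,   1.74]), np.float64(-0.12029156718019562))
```

>>> {"method": "send_rows", "body": {
  "steps": [
    {"linear":[35,0,0],"turn":-0.06},
    {"linear":[35,2,0],"turn":-0.06},
    {"linear":[25,2,0],"turn":0},
    {"linear":[10,2,0],"turn":0},
    {"linear":[0,0,0],"turn":0},
    {"linear":[0,0,0],"turn":0}
  ]
}}

```text
time: 3.57
eef_pos: [495.0, 236.4, 261.0]
tool_rot: [-2.321, -2.117, 0.001]
ft_force: [0.1, -0.1, 0.3]
opening: 0.994
grip_force: 0.0
```

Run:
```python
from h import *
s=env.state();print(s["eef_pos"],s["qpos"]);print(rot(s["tool_rot"]))
for n in ["wrist","top","side"]:
    p=env.get_image(n)
    if n=="wrist": save(p,"w1.png",s=1.5);np.savez("w1.npz",**{k:p[k] for k in p})
    for q in ["weight_mid","end_a","end_b","case","opening","case_cup"]:
        print(n,q,[(np.array(d["at"]),round(d["score"],2)) for d in env.tip_of(p,q) if abs(d["at"][1]-228)<150 and d["at"][0]>400])
```

```text
[495.04 236.44 261.04] [ 0.2   0.25 -0.85  1.58  0.19  1.4  -0.76]
[[ 0.09  1.   -0.  ]
 [ 1.   -0.09 -0.  ]
 [-0.   -0.   -1.  ]]
wrist weight_mid [(array([496.4, 228.7,  43.9]), 0.72)]
wrist end_a [(array([505.3, 346. ,  39.9]), 0.88)]
wrist end_b [(array([505.3, 346. ,  39.9]), 0.88)]
wrist case [(array([498. , 209.6,   0.6]), 0.75)]
wrist opening [(array([498.5, 241.2,  78.2]), 0.97)]
wrist case_cup []
top weight_mid [(array([491.5, 231.7,  45.7]), 0.48)]
top end_a []
top end_b []
top case [(array([499.7, 210.6,   0.8]), 0.65)]
top opening [(array([503. , 243.5,  77.9]), 0.64)]
top case_cup []
side weight_mid [(array([493.8, 226.6,  43.9]), 0.75)]
side end_a [(array([487.8, 108.8,  41.5]), 0.96), (array([502.5, 345.6,  36.8]), 0.66)]
side end_b [(array([487.8, 108.8,  41.5]), 0.96), (array([502.5, 345.6,  36.8]), 0.66)]
side case [(array([499. , 208.9,   0.6]), 0.92)]
side opening [(array([501.6, 245.3,  76.8]), 0.7)]
side case_cup []
```

View pics/w1.png

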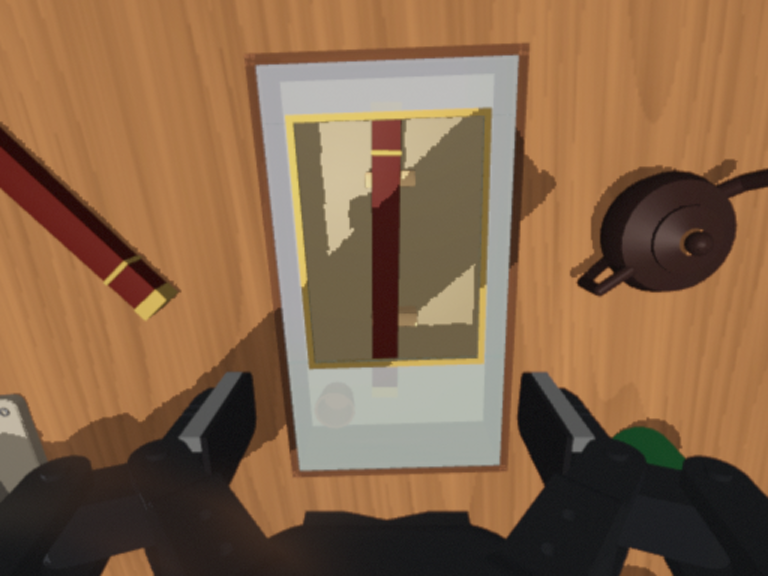

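The wrist view shows the opening's corners at about (290,118), (489,111), (483,362) and (310,367). The bar runs from (387,122) to (385,358), nearly in line with the tool's x axis. The case cup is at (335,403), under the long glass at the −x end.

Run:
```python
from h import *
p=np.load("w1.npz");O=np.array(p["origin"]);M=rot(p["orientation"]);K=p["mtx"]
def at(u,v,h):
    d=M@np.array([(u/1.5-K[0,2])/K[0,0],-(v/1.5-K[1,2])/K[1,1],-1]);return O+d*(h-O[2])/d[2]
print(O,M)
for n,u,v in [("TL",290,118),("TR",489,111),("BR",483,362),("BL",310,367)]: print(n,at(u,v,77))
for n,u,v in [("bar top",387,122),("bar bot",384.5,358),("band",386,153),("rest1 mid",390,178),("rest2 low",407,320)]: print(n,at(u,v,52 if 'bar' in n or n=='band' else 34))
for n,u,v in [("TL",250,58),("TR",526,48),("BR",506,468),("BL",296,474)]: print(n,at(u,v,77))
print("cup",at(335,403,40))
# segmentation of bar in opening
im=p["img"].astype(int);m=(im[...,0]>im[...,1]*2)&(im[...,0]>40)
for r in (90,110,130,160,190,215,230):
    c=np.where(m[r,235:285])[0]+235
    if len(c): print(r,c.min(),c.max(),at(1.5*(c.min()+c.max()+1)/2,1.5*r,52))
```

```text
[501.46 310.28 402.76] [[ 1.    0.09  0.03]
 [-0.09  0.95  0.29]
 [-0.   -0.3   0.96]]
TL [438.53 338.48  77.  ]
TR [572.49 330.39  77.  ]
BR [562.97 144.87  77.  ]
BL [425.52 153.21  77.  ]
bar top [503.71 331.37  52.  ]
bar bot [484.18 143.68  52.  ]
band [500.98 309.93  52.  ]
rest1 mid [502.35 290.73  34.  ]
rest2 low [506.26 169.52  34.  ]
TL [418.25 377.1   77.  ]
TR [597.31 366.22  77.  ]
BR [579.69  42.67  77.  ]
BL [398.91  53.16  77.  ]
cup [434.43  97.36  40.  ]
90 249 266 [502.89 322.45  52.  ]
110 249 266 [500.93 301.3   52.  ]
130 248 265 [497.75 279.45  52.  ]
160 249 264 [494.51 244.88  52.  ]
190 249 264 [491.08 208.18  52.  ]
215 249 264 [488.05 175.83  52.  ]
230 249 264 [486.15 155.6   52.  ]
```

Run:
```python
from h import *
print(plan([500.5,303,261],[0.101,0.995]))
```

```text
(array([66.34, -0.64,  0.27]), np.float64(0.009195055045334799))
```

>>> {"method": "send_rows", "body": {
  "gripper": 50,
  "newtons": 20,
  "steps": [
    {"linear":[25,0,0],"turn":-0.009},
    {"linear":[30,0,15],"turn":0},
    {"linear":[11,0,35],"turn":0},
    {"linear":[0,0,40],"turn":0},
    {"linear":[0,0,35],"turn":0},
    {"linear":[0,0,20],"turn":0},
    {"linear":[0,0,10],"turn":0},
    {"linear":[0,0,0],"turn":0}
  ]
}}

```text
time: 5.28
eef_pos: [499.8, 301.9, 104.3]
tool_rot: [-2.311, -2.127, 0.005]
ft_force: [0.0, -1.2, 1.5]
opening: 0.585
grip_force: 0.0
```

Run:
```python
from h import *
s=env.state();print(s["eef_pos"],plan([500.5,303,37],[0.101,0.995]))
p=env.get_image("wrist");save(p,"w2.png",s=1.5)
```

```text
[499.85 301.9  104.3 ] (array([ 1.27,  0.76, 67.3 ]), np.float64(0.018205237100036076))
```

View pics/w2.png

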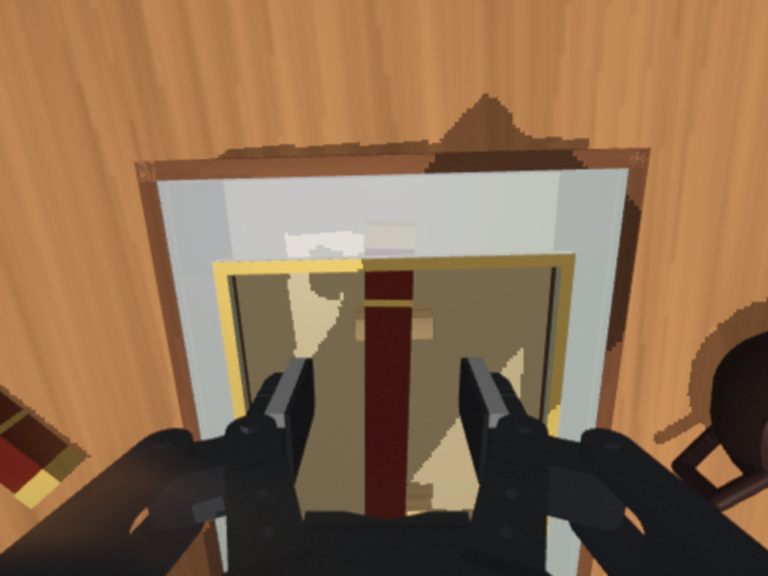

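The fingers straddle the bar symmetrically: tips at (300,365) and (475,365), bar centred at 388, and well inside the opening's edges. Descending.

>>> {"method": "send_rows", "body": {
  "steps": [
    {"linear":[1,1,15],"turn":0.018},
    {"linear":[0,0,20],"turn":0},
    {"linear":[0,0,15],"turn":0},
    {"linear":[0,0,10],"turn":0},
    {"linear":[0,0,6],"turn":0},
    {"linear":[0,0,0],"turn":0},
    {"linear":[0,0,0],"turn":0}
  ]
}}

```text
time: 5.92
eef_pos: [502.1, 303.8, 40.9]
tool_rot: [2.331, 2.106, 0.001]
ft_force: [-0.3, -0.9, 0.6]
opening: 0.587
grip_force: 0.0
```

>>> {"method": "send_rows", "body": {
  "gripper": 10,
  "newtons": 20,
  "steps": [
    {"linear":[0,0,0],"turn":0},
    {"linear":[0,0,0],"turn":0},
    {"linear":[0,0,0],"turn":0},
    {"linear":[0,0,0],"turn":0},
    {"linear":[0,0,0],"turn":0},
    {"linear":[0,0,0],"turn":0},
    {"linear":[0,0,0],"turn":0},
    {"linear":[0,0,0],"turn":0}
  ]
}}

```text
time: 6.58
eef_pos: [502.2, 303.8, 41.2]
tool_rot: [2.33, 2.106, 0.002]
ft_force: [-1.1, -0.3, 6.7]
opening: 0.249
grip_force: 23.6
```

>>> {"method": "send_rows", "body": {
  "steps": [
    {"linear":[0,0,-4],"turn":0},
    {"linear":[0,0,-4],"turn":0},
    {"linear":[0,0,-4],"turn":0},
    {"linear":[0,0,0],"turn":0}
  ]
}}

```text
time: 6.92
eef_pos: [502.2, 303.8, 53.2]
tool_rot: [2.331, 2.106, 0.002]
ft_force: [0.2, 0.6, -0.4]
opening: 0.249
grip_force: 22.8
```

Run:
```python
from h import *
p=env.get_image("side");save(p,"s2.png",crop=(130,180,270,300),s=5)
for q in ["weight_mid","end_a"]:
    print(q,[(np.array(d["at"]),round(d["score"],2)) for d in env.tip_of(p,q)])
```

```text
weight_mid [(array([675. , 528.9,  10.1]), 0.67), (array([493.6, 225.8,  53.6]), 0.64), (array([194.2, 323.1,   9.7]), 0.57)]
end_a [(array([281.2, 200.8,  11.6]), 0.88), (array([485.7, 109.1,  52.4]), 0.83), (array([507.4, 348.3,  55. ]), 0.76), (array([761.4, 446.6,   7. ]), 0.73), (array([589. , 618.9,  11.9]), 0.61)]
```

View pics/s2.png

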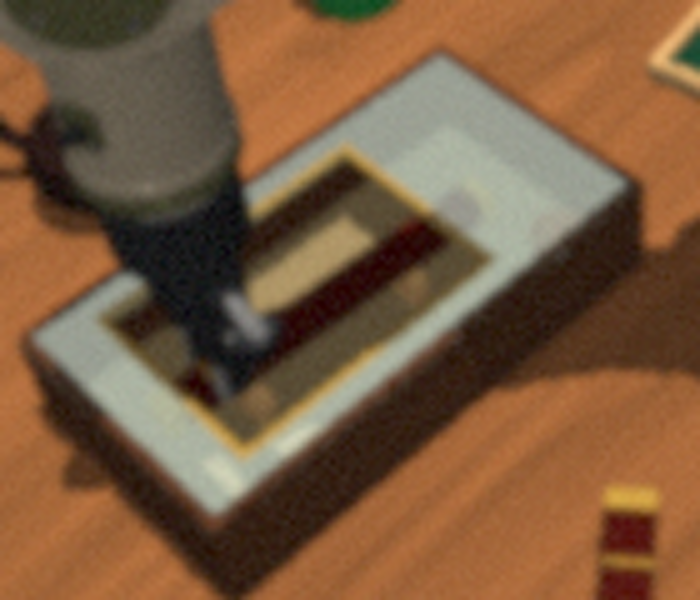

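The bar lifted level, with its ends at z ≈ 52 and 55, so the pads hold it without drooping. I'll slide it toward −x to free end_a, then lift gently while watching the force.

>>> {"method": "send_rows", "body": {
  "steps": [
    {"linear":[-6,0.5,0],"turn":0},
    {"linear":[-9,0.5,0],"turn":0},
    {"linear":[-9,0.5,0],"turn":0},
    {"linear":[-8,0,0],"turn":0},
    {"linear":[-5,0,0],"turn":0},
    {"linear":[0,0,0],"turn":0},
    {"linear":[0,0,-3],"turn":0},
    {"linear":[0,0,-2],"turn":0}
  ]
}}

```text
time: 7.73
eef_pos: [499.6, 266.9, 57.7]
tool_rot: [-2.33, -2.107, -0.001]
ft_force: [0.0, 0.1, -1.2]
opening: 0.247
grip_force: 22.8
```

>>> {"method": "send_rows", "body": {
  "steps": [
    {"linear":[0,0,-2],"turn":0},
    {"linear":[0,0,-2],"turn":0},
    {"linear":[0,0,-2],"turn":0}
  ]
}}

```text
time: 7.98
eef_pos: [499.5, 267.1, 63.6]
tool_rot: [-2.33, -2.107, -0.0]
ft_force: [-0.5, 0.8, -2.2]
opening: 0.243
grip_force: 22.6
```

>>> {"method": "send_rows", "body": {
  "steps": [
    {"linear":[0,0,-2],"turn":0},
    {"linear":[0,0,-2],"turn":0}
  ]
}}

```text
time: 8.15
eef_pos: [499.4, 266.8, 67.4]
tool_rot: [-2.33, -2.107, 0.0]
ft_force: [-0.8, 0.1, -2.4]
opening: 0.251
grip_force: 22.6
```

The bar is pivoting with only about 2 N on the tool. Continuing.

>>> {"method": "send_rows", "body": {
  "steps": [
    {"linear":[0,0,-2],"turn":0},
    {"linear":[0,0,-3],"turn":0},
    {"linear":[0,0,-3],"turn":0}
  ]
}}

```text
time: 8.4
eef_pos: [499.5, 266.3, 75.4]
tool_rot: [2.331, 2.106, -0.001]
ft_force: [-0.2, -0.2, -2.8]
opening: 0.247
grip_force: 22.5
```

>>> {"method": "send_rows", "body": {
  "steps": [
    {"linear":[0,0,-3],"turn":0},
    {"linear":[0,0,-3],"turn":0},
    {"linear":[0,0,-3],"turn":0}
  ]
}}

```text
time: 8.65
eef_pos: [499.7, 266.5, 84.6]
tool_rot: [2.331, 2.106, 0.0]
ft_force: [-0.1, 0.2, -1.9]
opening: 0.249
grip_force: 22.3
```

Run:
```python
from h import *
p=env.get_image("side");save(p,"s3.png",crop=(130,180,270,300),s=5)
for q in ["weight_mid","end_a"]:
    print(q,[(np.array(d["at"]),round(d["score"],2)) for d in env.tip_of(p,q) if 50<d["at"][1]<400 and 400<d["at"][0]<600])
```

```text
weight_mid [(array([491.4, 193.3,  68.7]), 0.79)]
end_a [(array([501.5, 310.2,  90.7]), 0.66)]
```

View pics/s3.png

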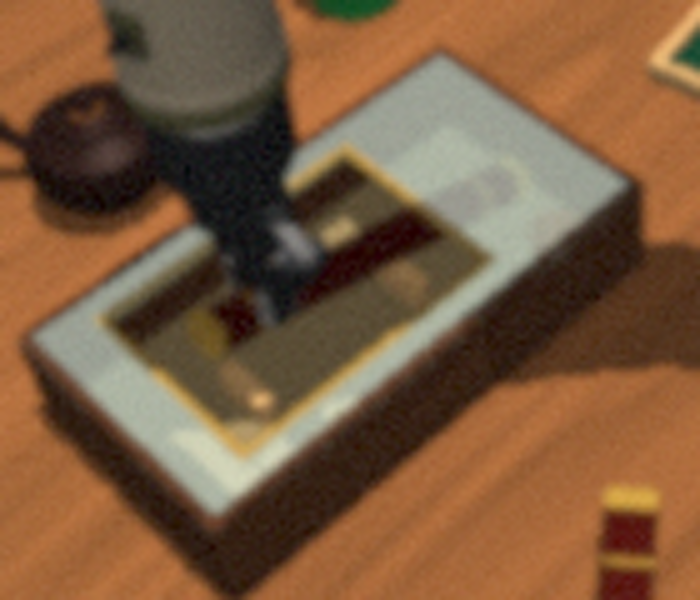

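End_a is clear of the opening at (205,330) in the crop. The bar is tilted about 11° with end_b still under the glass at (500,175). Lifting further to increase the tilt.

>>> {"method": "send_rows", "body": {
  "steps": [
    {"linear":[0,0,-3],"turn":0},
    {"linear":[0,0,-3],"turn":0},
    {"linear":[0,0,-3],"turn":0},
    {"linear":[0,0,-3],"turn":0},
    {"linear":[0,0,-3],"turn":0}
  ]
}}

```text
time: 9.22
eef_pos: [499.6, 266.5, 99.6]
tool_rot: [2.331, 2.106, 0.0]
ft_force: [-0.6, -0.1, -3.1]
opening: 0.251
grip_force: 22.1
```

>>> {"method": "send_rows", "body": {
  "steps": [
    {"linear":[0,0,-3],"turn":0},
    {"linear":[0,0,-3],"turn":0},
    {"linear":[0,0,-3],"turn":0},
    {"linear":[0,0,-3],"turn":0},
    {"linear":[0,0,-3],"turn":0},
    {"linear":[0,0,-3],"turn":0}
  ]
}}

```text
time: 9.72
eef_pos: [499.6, 266.6, 117.6]
tool_rot: [2.331, 2.106, 0.0]
ft_force: [-0.4, -0.1, -2.8]
opening: 0.252
grip_force: 21.8
```

Run:
```python
from h import *
p=env.get_image("side");save(p,"s4.png",crop=(130,180,270,300),s=5)
for n in ("side","top","wrist"):
  p=env.get_image(n)
  for q in ["weight_mid","end_a"]:
    print(q,[(np.array(d["at"]),round(d["score"],2)) for d in env.tip_of(p,q) if 50<d["at"][1]<400 and 400<d["at"][0]<600])
```

```text
weight_mid [(array([491.1, 202.6,  86. ]), 0.94)]
end_a [(array([504.7, 311. , 134.9]), 0.72)]
weight_mid [(array([495.6, 208.2,  88.5]), 0.73)]
end_a []
weight_mid [(array([494. , 200.6,  85.6]), 0.65)]
end_a [(array([502.4, 309.7, 132.2]), 0.74)]
```

View pics/s4.png

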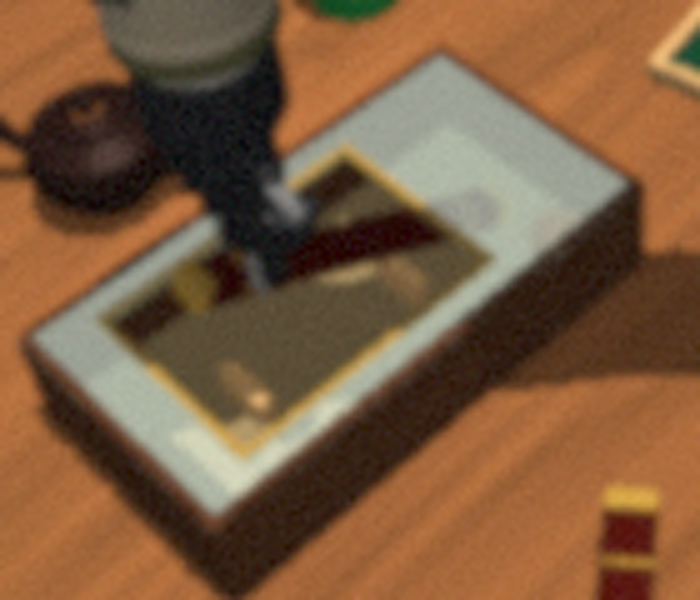

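The tilt is now about 23.6°, with mid z ≈ 86 and end_b ≈ 38, and the force is still 2–3 N. I'll back off the edge and pull the bar out along its own axis.

>>> {"method": "send_rows", "body": {
  "steps": [
    {"linear":[5,0,0],"turn":0},
    {"linear":[7,0,0],"turn":0},
    {"linear":[10,0,-4],"turn":0},
    {"linear":[10,0,-4],"turn":0},
    {"linear":[15,0,-6.5],"turn":0}
  ]
}}

```text
time: 10.63
eef_pos: [504.4, 313.9, 131.9]
tool_rot: [2.331, 2.106, -0.001]
ft_force: [0.8, -0.6, -2.6]
opening: 0.251
grip_force: 21.9
```

>>> {"method": "send_rows", "body": {
  "steps": [
    {"linear":[15,0,-6.5],"turn":0},
    {"linear":[18,0,-8],"turn":0},
    {"linear":[18,0,-8],"turn":0},
    {"linear":[18,0,-8],"turn":0},
    {"linear":[18,0,-8],"turn":0},
    {"linear":[18,0,-8],"turn":0},
    {"linear":[18,0,-8],"turn":0},
    {"linear":[18,0,-8],"turn":0},
    {"linear":[6,0,-10],"turn":0},
    {"linear":[0,0,-15],"turn":0}
  ]
}}

```text
time: 11.47
eef_pos: [517.3, 462.6, 218.6]
tool_rot: [-2.326, -2.109, 0.003]
ft_force: [0.2, 0.2, -1.0]
opening: 0.247
grip_force: 21.9
```

>>> {"method": "send_rows", "body": {
  "steps": [
    {"linear":[0,0,-25],"turn":0},
    {"linear":[0,0,-25],"turn":0},
    {"linear":[0,0,-25],"turn":0},
    {"linear":[0,0,-10],"turn":0},
    {"linear":[0,0,0],"turn":0}
  ]
}}

```text
time: 11.88
eef_pos: [519.0, 461.4, 307.1]
tool_rot: [-2.329, -2.107, -0.007]
ft_force: [-0.2, -0.0, -0.3]
opening: 0.251
grip_force: 21.9
```

Run:
```python
from h import *
p=env.get_image("side");save(p,"s5.png",s=1.5)
for q in ["weight_mid","end_a"]:
    print(q,[(np.array(d["at"]),round(d["score"],2)) for d in env.tip_of(p,q)])
p=env.get_image("top")
for q in ["tray_mid","tray_cup","opening"]:
    print(q,[(np.array(d["at"]),round(d["score"],2)) for d in env.tip_of(p,q)])
# green floor fit
im=cv2.cvtColor(p["img"],cv2.COLOR_RGB2HSV);m=((im[...,0]>65)&(im[...,0]<95)&(im[...,1]>100)).astype(np.uint8)
cs=max(cv2.findContours(m,0,2)[0],key=cv2.contourArea);b=cv2.boxPoints(cv2.minAreaRect(cs));
O=np.array(p["origin"]);M=rot(p["orientation"]);K=p["mtx"]
def at(u,v,h):
    d=M@np.array([(u-K[0,2])/K[0,0],-(v-K[1,2])/K[1,1],-1]);return O+d*(h-O[2])/d[2]
w=np.array([at(*c,9) for c in b]);print(w,w.mean(0))
```

```text
weight_mid [(array([676.8, 529. ,   5.6]), 0.82), (array([191.4, 321.6,  11.8]), 0.67), (array([511.5, 398. , 273.3]), 0.66)]
end_a [(array([592.2, 620.5,  10.8]), 0.97), (array([280.9, 200.1,  11.1]), 0.95), (array([761.1, 444.6,   8.7]), 0.88), (array([507.2, 290.4, 223.8]), 0.65)]
tray_mid [(array([ 437.4, -242.7,    4.3]), 0.67)]
tray_cup [(array([ 376.6, -151.5,    8.4]), 0.54)]
opening [(array([501. , 243.5,  78. ]), 0.78)]
[[ 506.82 -221.2     9.  ]
 [ 526.19 -369.05    9.  ]
 [ 386.11 -384.84    9.  ]
 [ 367.09 -237.97    9.  ]] [ 446.55 -303.26    9.  ]
```

View pics/s5.png

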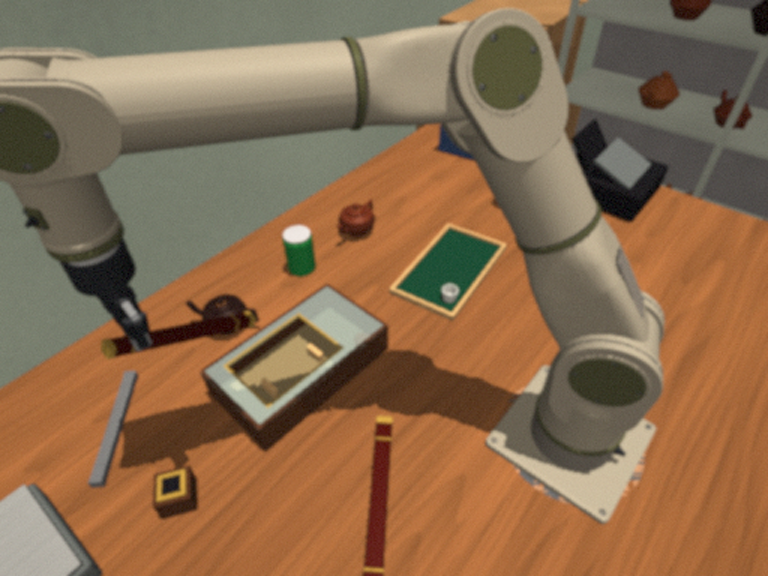

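The bar is free of the case, held tilted at about 25°, and everything else stands where it was. Carrying it above the tray.

>>> {"method": "send_rows", "body": {
  "steps": [
    {"linear":[-20,-1,0],"turn":0},
    {"linear":[-30,-1,0],"turn":0},
    {"linear":[-35,-1,0],"turn":0},
    {"linear":[-38,-1,0],"turn":0},
    {"linear":[-38,-1,0],"turn":0},
    {"linear":[-38,-1,0],"turn":0},
    {"linear":[-38,-1,0],"turn":0},
    {"linear":[-38,-1,0],"turn":0},
    {"linear":[-38,-1,0],"turn":0},
    {"linear":[-38,-1,0],"turn":0}
  ]
}}

```text
time: 13.07
eef_pos: [473.0, 109.4, 303.9]
tool_rot: [2.331, 2.106, -0.0]
ft_force: [0.4, -0.2, -1.4]
opening: 0.248
grip_force: 21.9
```

>>> {"method": "send_rows", "body": {
  "steps": [
    {"linear":[-38,-1,0],"turn":0},
    {"linear":[-38,-1,0],"turn":0},
    {"linear":[-38,-1,0],"turn":0},
    {"linear":[-38,-1,0],"turn":0},
    {"linear":[-35,-1,0],"turn":0},
    {"linear":[-30,0,0],"turn":-0.05},
    {"linear":[-20,0,0],"turn":-0.06},
    {"linear":[0,0,0],"turn":-0.06},
    {"linear":[0,0,0],"turn":-0.06},
    {"linear":[0,0,0],"turn":0}
  ]
}}

```text
time: 13.9
eef_pos: [445.6, -124.3, 303.8]
tool_rot: [-2.071, -2.361, 0.0]
ft_force: [0.0, -0.2, -1.5]
opening: 0.248
grip_force: 21.9
```

Run:
```python
from h import *
s=env.state();print(s["eef_pos"],s["qpos"],rot(s["tool_rot"])[:,0])
for n in ("wrist","side","top"):
  p=env.get_image(n)
  if n=="wrist": save(p,"w6.png",s=1.5);np.savez("w6.npz",**{k:p[k] for k in p})
  for q in ["weight_mid","end_a","tray_mid","tray_cup"]:
    print(n,q,[(np.array(d["at"]),round(d["score"],2)) for d in env.tip_of(p,q) if d["at"][1]<0])
  im=cv2.cvtColor(p["img"],cv2.COLOR_RGB2HSV);m=((im[...,0]>65)&(im[...,0]<95)&(im[...,1]>90)).astype(np.uint8)
  cs=max(cv2.findContours(m,0,2)[0],key=cv2.contourArea);b=cv2.boxPoints(cv2.minAreaRect(cs));print(b.tolist())
```

```text
[ 445.59 -124.3   303.81] [ 0.69 -0.04 -0.5   1.73 -0.02  1.45  0.33] [-0.13  0.99  0.  ]
wrist weight_mid [(array([ 454.5, -188.4,  272.6]), 0.86), (array([736.8, -15. ,   1.9]), 0.71)]
wrist end_a [(array([441.8, -81.4, 321.3]), 0.79)]
wrist tray_mid [(array([ 438.4, -243.4,   11.6]), 0.76)]
wrist tray_cup [(array([ 377.6, -152.4,   11.3]), 0.66)]
[[190.0, 140.0], [293.0, 140.0], [293.0, 273.0], [190.0, 273.0]]
side weight_mid [(array([ 454.1, -186.7,  272.6]), 0.51), (array([ 472.7, -294.7,  221.7]), 0.41)]
side end_a [(array([440.9, -80.3, 324.1]), 0.6), (array([ 473.2, -294.2,  218. ]), 0.58)]
side tray_mid [(array([ 437.8, -241.6,    7.5]), 0.86)]
side tray_cup [(array([ 374.2, -151.5,    8.9]), 0.56)]
[[266.5179443359375, 190.63272094726562], [302.67291259765625, 143.17935180664062], [331.08465576171875, 164.826416015625], [294.9296875, 212.27978515625]]
top weight_mid []
top end_a [(array([ 466.7, -295.2,  218.8]), 0.62), (array([438.7, -79.8, 326.3]), 0.44)]
top tray_mid [(array([ 435.2, -241. ,    8.7]), 0.95), (array([441.3, -80.4, 322.3]), 0.58)]
top tray_cup []
[[320.9208068847656, 188.2079315185547], [352.0099182128906, 185.09901428222656], [356.1188049316406, 226.18812561035156], [325.0296936035156, 229.2970428466797]]
```

View pics/w6.png

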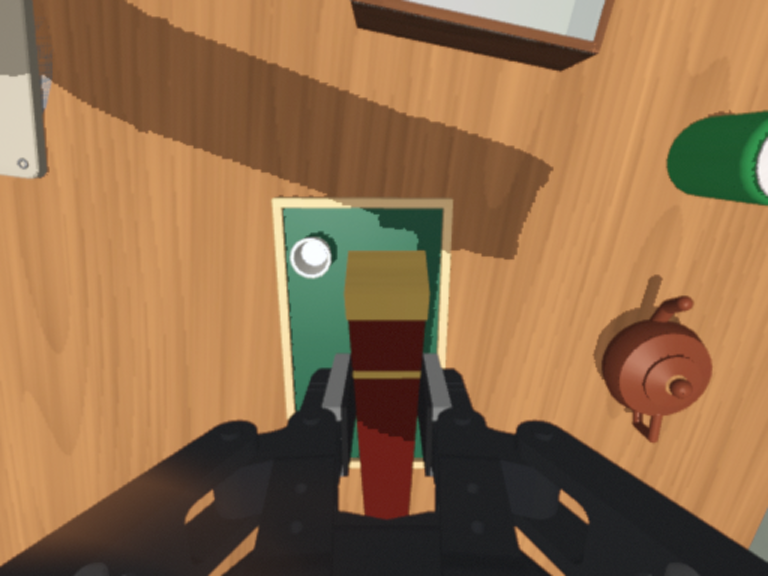

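The wrist view shows the tray's far rim from (274,200) to (452,200), parallel to the tool axes. The cup is at (311,256), left of the bar. The bar's tilt is about 24°.

Run:
```python
from h import *
p=np.load("w6.npz");O=np.array(p["origin"]);M=rot(p["orientation"]);K=p["mtx"]
def at(u,v,h):
    d=M@np.array([(u/1.5-K[0,2])/K[0,0],-(v/1.5-K[1,2])/K[1,1],-1]);return O+d*(h-O[2])/d[2]
P=[at(u,v,16) for u,v in [(274,200),(452,200),(289,410),(446,466)]];print(*P)
e=P[0]-P[2];print(np.degrees(np.arctan2(-e[0],e[1])));e=P[1]-P[0];print(np.degrees(np.arctan2(e[1],e[0])),np.linalg.norm(e))
a=np.array([-0.125,.992]);mid=(P[0]+P[1])[:2]/2-150*a;print("tray mid",mid)
b=np.array([.992,.125]);g=np.array([437.,-242])+57*a+8*b;print(g,plan([g[0],g[1],100],[a[0],a[1]]))
```

```text
[ 335.92 -106.43   16.  ] [501.49 -84.82  16.  ] [ 364.76 -328.89   16.  ] [ 545.74 -377.88   16.  ]
7.386995603633237
7.436106789823848 166.9774967198235
tray mid [ 437.46 -244.42]
[ 437.81 -184.46] (array([-58.9 , -15.82, 204.33]), np.float64(0.0036125329387302063))
```

>>> {"method": "send_rows", "body": {
  "steps": [
    {"linear":[-25,-6,10],"turn":0},
    {"linear":[-25,-6,30],"turn":0},
    {"linear":[-9,-4,38],"turn":0},
    {"linear":[0,0,38],"turn":0},
    {"linear":[0,0,35],"turn":0},
    {"linear":[0,0,25],"turn":0},
    {"linear":[0,0,12],"turn":0},
    {"linear":[0,0,3],"turn":0},
    {"linear":[0,0,0],"turn":0}
  ]
}}

```text
time: 15.4
eef_pos: [437.4, -184.4, 112.8]
tool_rot: [-2.073, -2.359, 0.0]
ft_force: [1.0, -0.1, 0.3]
opening: 0.25
grip_force: 21.9
```

>>> {"method": "send_rows", "body": {
  "steps": [
    {"linear":[0,0,5],"turn":0},
    {"linear":[0,0,5],"turn":0},
    {"linear":[0,0,5],"turn":0},
    {"linear":[0,0,5],"turn":0}
  ]
}}

```text
time: 15.73
eef_pos: [438.2, -184.6, 93.5]
tool_rot: [2.073, 2.359, 0.001]
ft_force: [0.1, 1.7, 1.1]
opening: 0.253
grip_force: 22.2
```

>>> {"method": "send_rows", "body": {
  "steps": [
    {"linear":[0,0,5],"turn":0},
    {"linear":[0,0,5],"turn":0},
    {"linear":[0,0,5],"turn":0},
    {"linear":[0,0,5],"turn":0},
    {"linear":[0,0,5],"turn":0}
  ]
}}

```text
time: 16.15
eef_pos: [437.7, -184.6, 67.8]
tool_rot: [2.074, 2.36, -0.0]
ft_force: [-0.0, 2.0, 0.5]
opening: 0.247
grip_force: 22.2
```

Run:
```python
from h import *
s=env.state();print(s["eef_pos"])
for n in ("wrist","side","top"):
  p=env.get_image(n)
  for q in ["weight_mid","end_a","tray_cup"]:
    print(n,q,[(np.array(d["at"]),round(d["score"],2)) for d in env.tip_of(p,q) if d["at"][1]<-30 and d["at"][0]<600])
```

```text
[ 437.66 -184.57   67.81]
wrist weight_mid [(array([ 449.4, -253.7,   50.8]), 0.83)]
wrist end_a [(array([ 434. , -138.7,   76.4]), 0.61)]
wrist tray_cup [(array([ 377.2, -151.3,   10.4]), 0.8)]
side weight_mid [(array([ 445.3, -252.9,   48.8]), 0.51)]
side end_a [(array([ 432.7, -138. ,   77.8]), 0.64), (array([ 467.5, -370.6,   18. ]), 0.5)]
side tray_cup [(array([ 378.1, -153.8,    9.6]), 0.65)]
top weight_mid []
top end_a [(array([ 434.9, -139.9,   82.6]), 0.49), (array([ 463.1, -367.9,   19.5]), 0.47)]
top tray_cup [(array([ 377.7, -150.8,    9.9]), 0.57)]
```

It is levelling as the end rests on the tray, with a force of about 2 N. Continuing down.

>>> {"method": "send_rows", "body": {
  "steps": [
    {"linear":[0,0,5],"turn":0},
    {"linear":[0,0,5],"turn":0},
    {"linear":[0,0,5],"turn":0},
    {"linear":[0,0,5],"turn":0},
    {"linear":[0,0,5],"turn":0},
    {"linear":[0,0,4],"turn":0},
    {"linear":[0,0,4],"turn":0}
  ]
}}

```text
time: 17.33
eef_pos: [437.6, -184.5, 34.7]
tool_rot: [-2.073, -2.36, 0.0]
ft_force: [0.1, 2.1, 0.5]
opening: 0.252
grip_force: 22.1
```

>>> {"method": "send_rows", "body": {
  "steps": [
    {"linear":[0,0,3],"turn":0},
    {"linear":[0,0,3],"turn":0},
    {"linear":[0,0,3],"turn":0},
    {"linear":[0,0,2],"turn":0}
  ]
}}

```text
time: 17.67
eef_pos: [437.6, -184.6, 24.0]
tool_rot: [2.074, 2.36, -0.0]
ft_force: [-0.2, 1.3, 0.4]
opening: 0.252
grip_force: 22.2
```

>>> {"method": "send_rows", "body": {
  "steps": [
    {"linear":[0,0,2],"turn":0},
    {"linear":[0,0,2],"turn":0},
    {"linear":[0,0,0],"turn":0}
  ]
}}

```text
time: 17.92
eef_pos: [437.6, -184.6, 20.0]
tool_rot: [-2.074, -2.36, 0.0]
ft_force: [-0.2, 0.1, 0.8]
opening: 0.251
grip_force: 22.1
```

>>> {"method": "send_rows", "body": {
  "steps": [
    {"linear":[0,0,1.5],"turn":0},
    {"linear":[0,0,0],"turn":0}
  ]
}}

```text
time: 18.08
eef_pos: [437.7, -184.7, 18.7]
tool_rot: [2.074, 2.36, -0.0]
ft_force: [0.6, 0.8, 0.2]
opening: 0.25
grip_force: 22.1
```

>>> {"method": "send_rows", "body": {
  "steps": [
    {"linear":[0,0,1.5],"turn":0},
    {"linear":[0,0,0],"turn":0}
  ]
}}

```text
time: 18.25
eef_pos: [437.6, -184.6, 17.2]
tool_rot: [2.074, 2.36, -0.0]
ft_force: [0.0, 0.6, 2.0]
opening: 0.246
grip_force: 22.1
```

Run:
```python
from h import *
s=env.state();print(s["eef_pos"],s["ft_force"],s["torque"])
for n in ("wrist","side","top"):
  p=env.get_image(n)
  for q in ["weight_mid","end_a","tray_cup"]:
    print(n,q,[(np.array(d["at"]),round(d["score"],2)) for d in env.tip_of(p,q) if d["at"][1]<-30 and d["at"][0]<600])
```

```text
[ 437.63 -184.63   17.19] [0.03 0.61 1.96] [-0.07 -0.06  0.11]
wrist weight_mid []
wrist end_a [(array([ 432.8, -139.1,   14.1]), 0.78)]
wrist tray_cup [(array([ 378.2, -152.3,    9.8]), 0.77)]
side weight_mid [(array([ 445.4, -260.2,   18.2]), 0.76)]
side end_a [(array([ 428.1, -141.9,   13.3]), 0.8), (array([ 470.4, -381.1,   19.1]), 0.61)]
side tray_cup [(array([ 375.9, -151.2,    9.6]), 0.59)]
top weight_mid []
top end_a [(array([ 434.2, -137.4,   21.3]), 0.55), (array([ 463.6, -378.4,   16.7]), 0.44)]
top tray_cup [(array([ 379.3, -151.6,    8.5]), 0.56)]
```

The bar now lies flat on the tray, about 18 mm along −y from centre, and the cup hasn't moved. I'll release it, regrip at its middle and lift.

>>> {"method": "send_rows", "body": {
  "gripper": 40,
  "steps": [
    {"linear":[0,0,0],"turn":0},
    {"linear":[0,0,0],"turn":0},
    {"linear":[0,0,0],"turn":0},
    {"linear":[0,0,0],"turn":0},
    {"linear":[0,0,-5],"turn":0},
    {"linear":[0,0,-15],"turn":0},
    {"linear":[0,0,-15],"turn":0},
    {"linear":[-20,0,0],"turn":0},
    {"linear":[-30,0,0],"turn":0},
    {"linear":[-20,0,0],"turn":0}
  ]
}}

```text
time: 19.68
eef_pos: [447.0, -256.3, 53.2]
tool_rot: [2.073, 2.358, -0.001]
ft_force: [0.6, -0.7, 0.1]
opening: 0.469
grip_force: 0.0
```

>>> {"method": "send_rows", "body": {
  "steps": [
    {"linear":[-5,0,0],"turn":0},
    {"linear":[0,0,0],"turn":0}
  ]
}}

```text
time: 19.85
eef_pos: [447.2, -260.4, 52.5]
tool_rot: [2.076, 2.357, -0.0]
ft_force: [-0.0, 0.2, -0.4]
opening: 0.468
grip_force: 0.0
```

Run:
```python
from h import *
s=env.state();print(s["eef_pos"],s["opening"])
for n in ("wrist","side","top"):
  p=env.get_image(n)
  if n=="wrist": save(p,"w8.png",s=1.5)
  for q in ["weight_mid","end_a"]:
    print(n,q,[(np.array(d["at"]),round(d["score"],2)) for d in env.tip_of(p,q) if d["at"][1]<-30 and d["at"][0]<600])
```

```text
[ 447.16 -260.37   52.5 ] 0.46810973320983335
wrist weight_mid [(array([ 448.4, -259.5,   20.1]), 0.55)]
wrist end_a [(array([ 435.1, -142.6,   12.9]), 0.69)]
side weight_mid [(array([ 438. , -241.8,    7.6]), 0.58)]
side end_a [(array([ 470.3, -376.5,   17.2]), 0.84), (array([ 429.2, -141.6,   15.3]), 0.61)]
top weight_mid [(array([ 445.3, -257.2,   19.9]), 0.5)]
top end_a [(array([ 435.8, -141.4,   17.9]), 0.6)]
```

View pics/w8.png

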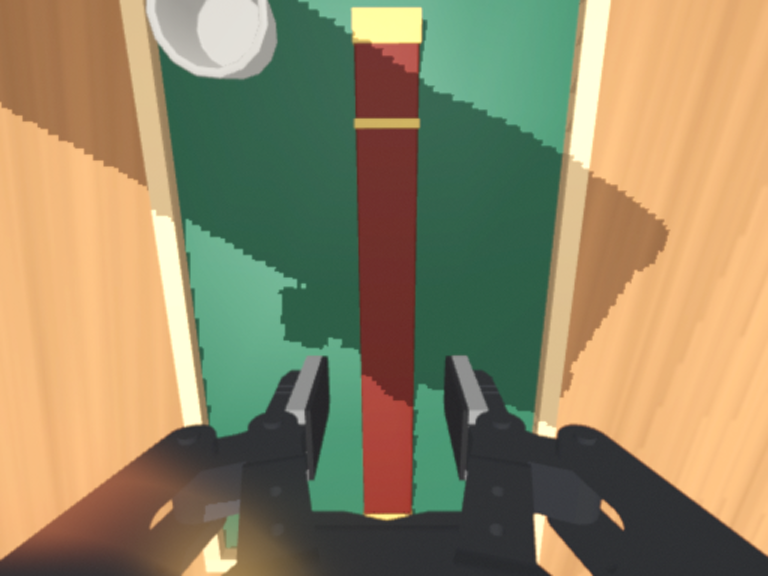

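The bar lies flat along the tray, running from (387,20) to (388,515), centred between the fingers. The cup is untouched. Gripping at the middle.

>>> {"method": "send_rows", "body": {
  "steps": [
    {"linear":[0,0,12],"turn":0},
    {"linear":[0,0,15],"turn":0},
    {"linear":[0,0,8],"turn":0},
    {"linear":[0,0,3],"turn":0},
    {"linear":[0,0,0],"turn":0},
    {"linear":[0,0,0],"turn":0}
  ]
}}

```text
time: 20.8
eef_pos: [447.4, -258.9, 14.3]
tool_rot: [-2.073, -2.36, -0.0]
ft_force: [0.6, -0.7, -0.1]
opening: 0.468
grip_force: 0.0
```

>>> {"method": "send_rows", "body": {
  "gripper": 10,
  "newtons": 50,
  "steps": [
    {"linear":[0,0,0],"turn":0},
    {"linear":[0,0,0],"turn":0},
    {"linear":[0,0,0],"turn":0},
    {"linear":[0,0,0],"turn":0},
    {"linear":[0,0,0],"turn":0},
    {"linear":[0,0,0],"turn":0},
    {"linear":[0,0,0],"turn":0}
  ]
}}

```text
time: 21.38
eef_pos: [447.9, -259.2, 15.1]
tool_rot: [2.073, 2.359, 0.0]
ft_force: [-0.3, 0.3, 6.7]
opening: 0.241
grip_force: 49.9
```

>>> {"method": "send_rows", "body": {
  "steps": [
    {"linear":[0,0,-5],"turn":0},
    {"linear":[0,0,-12],"turn":0},
    {"linear":[0,0,-20],"turn":0},
    {"linear":[4,-2,-30],"turn":0},
    {"linear":[5,-2,-35],"turn":0},
    {"linear":[5,-2,-35],"turn":0},
    {"linear":[3,-2,-25],"turn":0},
    {"linear":[0,0,-15],"turn":0},
    {"linear":[0,0,-5],"turn":0},
    {"linear":[0,0,0],"turn":0}
  ]
}}

```text
time: 22.22
eef_pos: [437.7, -243.4, 198.0]
tool_rot: [2.072, 2.358, 0.0]
ft_force: [-0.8, -0.5, -1.5]
opening: 0.245
grip_force: 49.1
```

Run:
```python
from h import *
s=env.state();print(s["eef_pos"],s["opening"],s["grip_force"])
for n in ("wrist","side","top"):
  p=env.get_image(n)
  if n=="side": save(p,"s9.png",s=1.5)
  for q in ["weight_mid","end_a","tray_mid","tray_cup"]:
    print(n,q,[(np.array(d["at"]),round(d["score"],2)) for d in env.tip_of(p,q) if d["at"][1]<-30 and d["at"][0]<600])
```

```text
[ 437.7  -243.4   197.97] 0.24470626188503364 49.08007264137268
wrist weight_mid [(array([ 438.9, -244.5,  201.2]), 0.71)]
wrist end_a []
wrist tray_mid []
wrist tray_cup [(array([ 378.2, -153.9,   10.4]), 0.88)]
side weight_mid [(array([ 437. , -242.4,  193.7]), 0.73)]
side end_a [(array([ 422.9, -124.5,  197.1]), 0.55)]
side tray_mid [(array([ 439.4, -242.2,    7. ]), 0.82)]
side tray_cup [(array([ 436.5, -243. ,    6.1]), 0.68), (array([ 377.1, -153.2,    7.2]), 0.56)]
top weight_mid [(array([ 432.8, -240.8,  197.3]), 0.49)]
top end_a [(array([ 423.4, -125.1,  200. ]), 0.53), (array([ 434.9, -240. ,    5.8]), 0.26)]
top tray_mid [(array([ 435.5, -242.1,    5.4]), 0.62)]
top tray_cup [(array([ 379.5, -150.9,    6.8]), 0.55)]
```

View pics/s9.png

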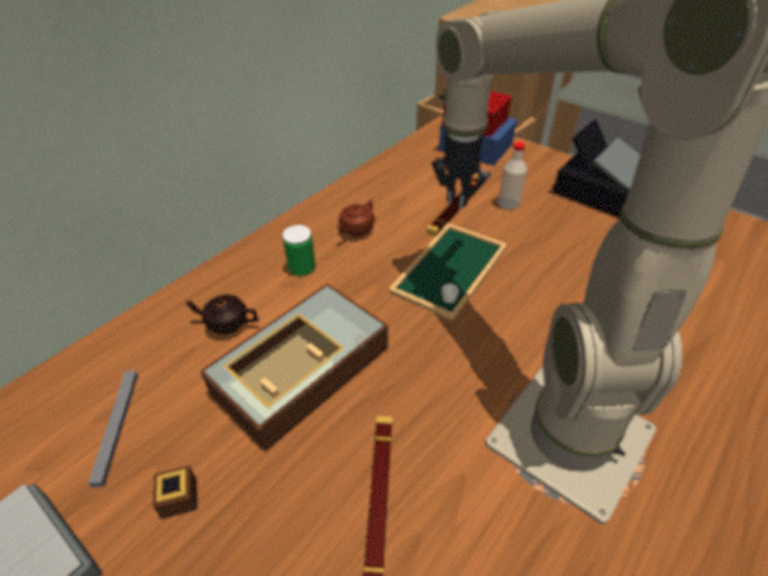

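The bar is held level above the tray, with mid ≈ (437, −243, 200) and end_a at z ≈ 198. Everything else stands where it was. Settling, then handing in.

>>> {"method": "send_rows", "body": {
  "steps": [
    {"linear":[0,0,0],"turn":0},
    {"linear":[0,0,0],"turn":0},
    {"linear":[0,0,0],"turn":0},
    {"linear":[0,0,0],"turn":0}
  ]
}}

```text
time: 23.3
eef_pos: [437.2, -243.1, 196.4]
tool_rot: [2.074, 2.36, 0.0]
ft_force: [-0.5, 0.6, -1.5]
opening: 0.238
grip_force: 49.1
```

```bash
python3 -c "
from plant import env
print(env.job_done())"
```

```text
the job is handed in; nothing more can be done
None
```

The scroll weight is out of the case and held level, about 20 cm up, centred lengthwise over the tray; the tool force stayed around 3 N at the glass, nothing else was seen to move, and the job was handed in at about 23 s (no verdict returned).

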